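# Raise the tag reader to its next hole and slide the packet box under it

### The job

The tag reader on its stand has been left between two holes and hangs too low for the box. Draw its inner tube straight up until the snap button pops out through the next hole of the outer tube - feel for the click and do not wrench the tube against the button once it is out - then let go and gently slide the box standing in front of it between the legs of the foot, under the reader, until its front is up against the foot, without knocking the reader or the things around it.

Things in the scene. Friction and masses are not known exactly. Their poses are not given: they have to be found in the camera images.
- stand: Heavy grey U-shaped foot of the stand, fixed to the bench. Origin on the bench under the column's axis; z up; legs and reader arm point along its -y, the column's holes face its +x. Cross piece 190 (x) by 100 (y) by 30 mm high. Two legs 14 mm high reach out to y = -200 mm, 130 mm apart (x = -65 to +65 mm). A boss 46 mm square, 50 mm high, clamps the outer tube.
- stop (a point): Middle of the cross piece's front face at bench height, 30 mm along the stand's -y from its origin: the box's front is pushed up against this face.
- hole_nominal (a point): About where the middle of the outer tube's three holes is, 140 mm above the bench. The clamp may hold the tube, and so its holes, up to 10 mm higher or lower; that is not measured. Outer tube: 25 mm square steel, wall 2.5 mm, top about 208 mm above the bench; holes 10.5 mm, 50 mm apart, in its +x face. Its top stays below the collar.
- reader: The part that slides straight up and down in the outer tube: inner tube 19 mm square, collar, arm, flat head; about 0.3 kg. Origin on the column's axis level with the head's underside; axes as the stand's. Bushes hold it by friction where it is left; raising it takes about 10 N (weight 3 N, friction 6 N, button drag 1 N).
- grip (a point): Point on the axis of the inner tube's bare upper end, 170 mm above reader's origin: the place to grip from above, across two flat sides (19 mm). The bare end runs from 35 mm below this point to 21 mm above it.
- collar (a point): Centre of the top of the black collar, 32 mm square and 24 mm high, just below the bare end (135 mm above reader's origin). From it the arm, 18 mm wide and 12 mm high, runs 130 mm along -y to a 16 mm stem that carries the head.
- button_place (a point): Where the snap button sits in the inner tube's +x side, level with reader's origin. At the start it is hidden behind the outer tube's wall between the lowest and the middle hole, 10 to 40 mm below the middle one.
- snap_button (a joint): How far the 8 mm round-nosed steel button is pressed in, in m: 0 = popped out, nose 4 mm proud of the outer tube, locking it with about 1.2 mm play up and down; about 0.0065 = held in by the wall. Spring 3 to 5.5 N. It pops fully only within about 1.2 mm of a hole's middle.
- reader_head (a point): Centre of the underside of the reader head, a flat grey panel 90 mm (x) by 100 mm (y) by 24 mm thick, 115 mm along -y from the column's axis.
- box: White card box packed with foil packets, 100 (x) by 220 (y) by 125 mm high, about 0.7 kg, standing on the bench near the open end of the foot's legs, roughly in line with them. Origin at the centre of its underside, y along its length towards the stand, z up. Home, its origin lies at y = -140 mm in the stand's frame.
- box_front (a point): Middle of the lower edge of the box's end that faces the stand (110 mm along +y from the origin, at bench height).
- box_back (a point): Middle of the box's other end, where it is pushed (110 mm along -y, 70 mm above the bench).
- done_box: Another such packet box, same size, already done, behind the stand: leave alone. Origin at the centre of its underside.
- jar: Glass sample jar with steel lid, 60 mm across, 85 mm high: leave alone. Origin at the centre of its underside.
- label_roll: Roll of white paper labels, 72 mm across, 40 mm high, lying flat: leave alone. Origin at the centre of its underside.
Things that resemble listed ones, but are neither listed nor needed, are in the scene too. What is shaped like the box but orange or pink is not meant.

How it is judged:
By the outcome, as a careful person would: the job done as asked, in the order asked, and still so for the second after the job is handed in, with the robot touching nothing.
It also fails if it takes over 61 s, if anything falls off the work surface, if the arm or the gripper's body presses on something with over 40 N, if the wrist force passes 120 N, or if a joint passes its speed limit or range.

### The arm

A 7-joint arm with a two-finger parallel gripper is mounted at the origin on the work surface. World frame = base frame: x ahead of the robot, y to its left, z up, the work surface at z = 0. Lengths are in m, angles in rad, forces in N, time in s.
With the tool pointing down it reaches from about 0.4 to 0.85 m from the base axis. Payload 4.5 kg.
Tool frame: the origin (TCP) lies at the very end of the fingers, on their centre line; the grasp point (between the pads) lies 19 mm behind it; z points along the fingers, y is the direction in which the jaws open and shut (so a half turn about z gives the same grasp; the last joint's range is limited). The gripper opens to 85 mm and grips with 20 to 120 N. Pads are 22 mm wide; open, the fingers measure 114 mm over their backs; the gripper's body (76 mm by 85 mm) begins 54 mm behind the grasp point. The pads swing forward as they close: fully open they stand 13 mm farther back than shut.
Start: joints at [-1.223, 0.689, -0.195, 1.565, 0.157, 0.902, -0.215], TCP at [0.193, 0.595, 0.201] pointing down, gripper open.
Joint ranges: [-3.01, 3.01], [-0.46, 2.08], [-1.47, 1.51], [0.13, 2.56], [-1, 4.14], [0.04, 2.09], [-2.66, 2.66]. Speed limits (rad/s): [2.57, 2.57, 3.14, 3.14, 3.14, 3.14, 3.14].

### API

Orientations are given as a unit quaternion [w, x, y, z].
In Python, from workcell import ctrl gives the robot as it stands.
- The arm moves only by the shell command python3 -m handwheel 'ROWS' [FORCE]. ROWS is JSON, a list of rows, each a list of 7 numbers: the turn, a rotation vector about the tool's x, y, z each as a share of 2 rad, from -1 to 1, then the shift along the tool's x, y, z each as a share of 0.15 m, from -1 to 1, then the gripper's target within -1 to 1 (shut at 1, half-way at 0, fully open at -1). In form: [[rx, ry, rz, tx, ty, tz, hand], ...]. A call has 1 to 5 rows; each row is the pose to reach, as a shift and turn from the pose commanded when the call began, along the tool's axes at that moment; what a row does not reach only later rows make up. A row lasts 1/12 s, in which the tool goes at most 41.7 mm and 7.16 degrees, less where a joint would pass 70% of its speed; a pose out of reach is approached as far as the arm can. A call with a number of a shift or a turn outside -1 to 1 is refused whole. A call with a gripper value outside its range is refused whole. The fingers move at their own pace and stop on an object; FORCE is the grip in N (left out, the last holds). Time passes only in rows, so rows that repeat a pose let the fingers close. It gives the time, the measured TCP pose, the force and the opening at its end, in the units of the state.
- ctrl.get_state(): the state, without advancing time (a new reading comes with each control period).
- ctrl.snapshot(name): name is "side" or "top"; returns the picture (400x640x3 uint8, blue, green, red); there is no depth.
- ctrl.camera_model(name): a dict with "fx", "fy", "cx", "cy" (pixels), "extrinsics" (4x4, takes a point from camera to world coordinates). Camera axes: x right, y down, z forward; pixel columns grow to the right and rows downward; lengths in m; the calibration is good to about 2 mm. A picture is of the moment at which its call begins. camera_model takes no time and is no camera call.
- ctrl.job_done(): hands the job in, once; it reports no verdict.
The state is a dict: "t": time; "joint_pos": joint angles; "dq": joint speeds; "tau": joint torques, N m; "eef_pos": TCP position; "tcp_rot": TCP orientation; "contact_force": force on the tool from outside, world axes, zero at the start; "torque": the same for the moment, N m; "grip_width": finger opening in m.
Only numpy, scipy, OpenCV 4.12 (cv2) and the standard library are available. Lean on these libraries where they do the work, as an engineer would, in place of code of your own. Each camera call takes 0.05 s, during which the arm holds its last target. There are 200 camera calls.

## Working session

There is one attempt and no reset: what is moved stays moved. The work goes in short steps, Python scripts to look and compute and a shell command to move; the robot and the scene stay as the last step left them, time stands still between calls to the robot, and variables do not carry over. Pictures are saved under pics/ and viewed, about 8 in all and at most 12, crops included, and the job is handed in when it is done.

```bash
ls; mkdir -p pics; python3 - <<'E'
from workcell import ctrl
import cv2,numpy as np
np.set_printoptions(precision=4,suppress=True)
for n in("side","top"):
    cv2.imwrite(f"pics/{n}0.png",ctrl.snapshot(n)); m=ctrl.camera_model(n); print(n,m["fx"],m["fy"],m["cx"],m["cy"]);print(np.array(m["extrinsics"]))
s=ctrl.get_state();print(s)
E
```

```text
pics
side 402.7473342684767 402.7473342684767 323.5299768405893 200.12108382936586
[[ 0.5038 -0.6816  0.5307 -0.1713]
 [-0.8638 -0.3931  0.3153 -0.4043]
 [-0.0063 -0.6172 -0.7868  1.3147]
 [ 0.      0.      0.      1.    ]]
top 449.470997957244 449.470997957244 321.00551842027556 201.3746305588573
[[-0.0168 -0.9854  0.1693  0.3424]
 [-0.9998  0.0177  0.0035  0.0504]
 [-0.0064 -0.1692 -0.9856  1.631 ]
 [ 0.      0.      0.      1.    ]]
{'t': 0.1, 'joint_pos': array([-1.2232,  0.6899, -0.1945,  1.5662,  0.1573,  0.9025, -0.2151]), 'dq': array([-0.0014, -0.0014,  0.0001, -0.0036, -0.0004, -0.0012,  0.0003]), 'tau': array([ -0.0042, -54.0601,  -1.2718, -15.8986,   0.0094,   0.0044,
        -0.    ]), 'eef_pos': array([0.1928, 0.5939, 0.2003]), 'tcp_rot': array([-0.0001,  0.1562,  0.9877, -0.0008]), 'contact_force': array([ 0.3057, -0.3709,  0.0638]), 'torque': array([-0.0294,  0.0185, -0.0179]), 'grip_width': 0.08538657559198216}
```

View pics/side0.png

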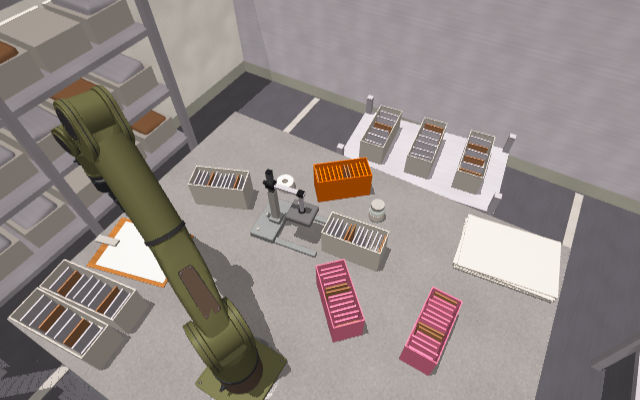

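View pics/top0.png

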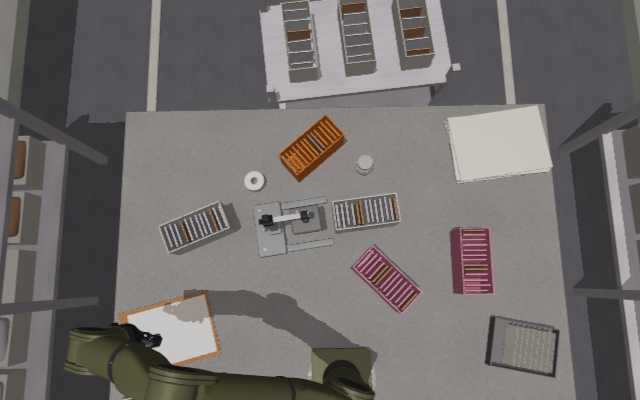

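The side view shows the stand's column top near (269,175), the box around (355,240) and the jar at (377,210). In the top view the stand is at (290,225), its legs point right, the box is at (366,212), the roll at (254,181), the jar at (365,163) and the done box at (194,227). Next I'll enlarge both.

```bash
python3 - <<'E'
import cv2
a=cv2.imread("pics/top0.png")[180:270,240:410];cv2.imwrite("pics/topc.png",cv2.resize(a,None,fx=4.7,fy=4.7,interpolation=cv2.INTER_CUBIC))
a=cv2.imread("pics/side0.png")[160:275,240:400];cv2.imwrite("pics/sidec.png",cv2.resize(a,None,fx=5,fy=5,interpolation=cv2.INTER_CUBIC))
E
```

```text
(no output)
```

View pics/topc.png

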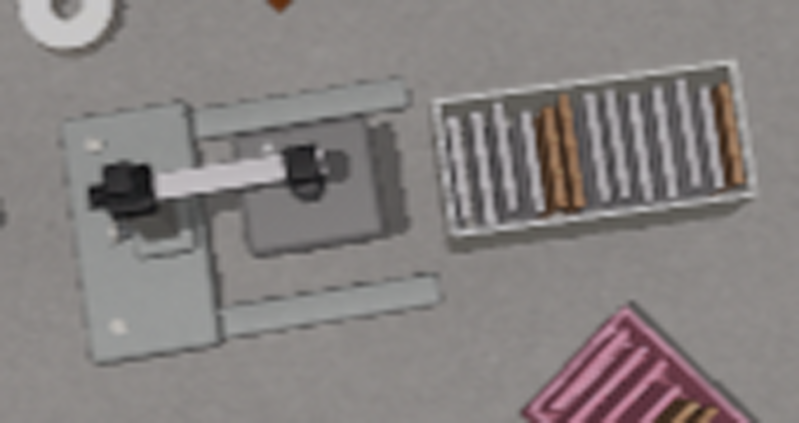

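View pics/sidec.png

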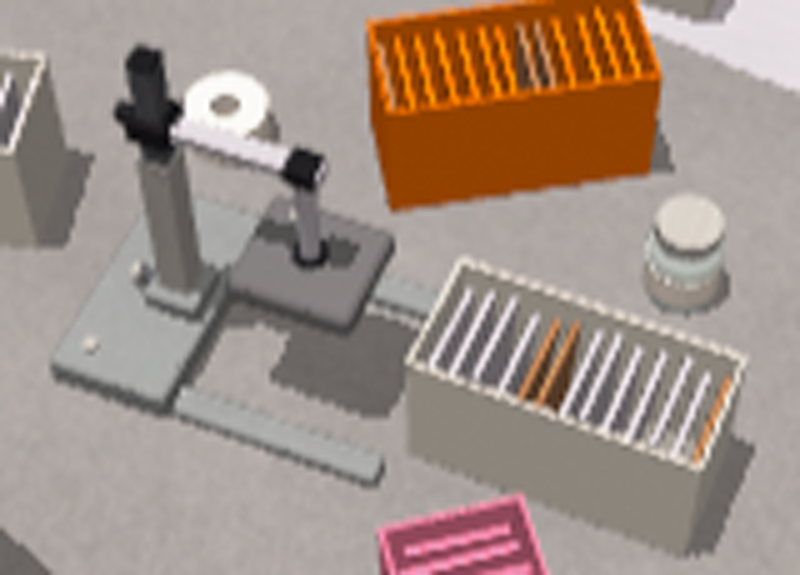

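The foot, the head and the box corners are clear in both crops. I'll fit the poses of the stand, reader height and box by least squares.

```bash
cat > h.py <<'E'
import numpy as np
from workcell import ctrl
from scipy.spatial.transform import Rotation as R
np.set_printoptions(precision=4,suppress=True)
CM={n:ctrl.camera_model(n) for n in("side","top")}
def proj(n,P):
    m=CM[n];E=np.array(m["extrinsics"]);p=(np.atleast_2d(P)-E[:3,3])@E[:3,:3]
    return np.c_[m["fx"]*p[:,0]/p[:,2]+m["cx"],m["fy"]*p[:,1]/p[:,2]+m["cy"]]
def ray(n,u,v,z):
    m=CM[n];E=np.array(m["extrinsics"]);d=E[:3,:3]@[(u-m["cx"])/m["fx"],(v-m["cy"])/m["fy"],1]
    return E[:3,3]+d*(z-E[2,3])/d[2]
def W(x,y,a,P):
    P=np.array(P,float);c,s=np.cos(a),np.sin(a)
    return np.c_[x+c*P[:,0]-s*P[:,1],y+s*P[:,0]+c*P[:,1],P[:,2]]
def tool(d,turn=0):
    "world shift -> tool-axis shares of .15"
    q=ctrl.get_state()["tcp_rot"];return R.from_quat([*q[1:],q[0]]).inv().apply(d)/.15
def st():
    s=ctrl.get_state();q=s["tcp_rot"];r=R.from_quat([*q[1:],q[0]]).as_matrix()
    print("t",round(s["t"],2),"p",s["eef_pos"],"F",s["contact_force"],"w",round(s["grip_width"],4),"jawyaw",np.degrees(np.arctan2(r[1,1],r[0,1])).round(1),"z",r[:,2],"q",s["joint_pos"])
E
cat > fit.py <<'E'
from h import *
from scipy.optimize import least_squares as L
t=lambda u,v:((u+.5)/4.7+239.5,(v+.5)/4.7+179.5)
s=lambda u,v:((u+.5)/5+239.5,(v+.5)/5+159.5)
o=[("top",t(62,122),[.095,.07,.03]),("top",t(187,100),[.095,-.03,.03]),("top",t(218,342),[-.095,-.03,.03]),("top",t(95,362),[-.095,.07,.03]),
("top",t(410,108),[.065,-.2,.014]),("top",t(437,275),[-.065,-.2,.014]),("side",s(170,400),[-.095,-.03,.03]),("side",s(52,367),[-.095,.07,.03])]
h=[("top",t(233,145),[.045,-.065,.024]),("top",t(372,117),[.045,-.165,.024]),("top",t(385,235),[-.045,-.165,.024]),("top",t(250,256),[-.045,-.065,.024]),
("side",s(396,240),[.045,-.165,.024]),("side",s(343,318),[-.045,-.165,.024]),("side",s(230,268),[-.045,-.065,.024]),("side",s(145,50),[0,0,.191])]
def f(p):
    r=[proj(n,W(*p[:3],[P]))[0]-uv for n,uv,P in o]
    r+=[proj(n,W(*p[:3],[[P[0],P[1],P[2]+p[3]]]))[0]-uv for n,uv,P in h]
    return np.ravel(r)
q=L(f,[.57,.2,0,.1],loss="soft_l1");print("stand",q.x,np.degrees(q.x[2]));print(f(q.x).reshape(-1,2))
b=[("top",t(433,100),[.05,.11,.125]),("top",t(737,62),[.05,-.11,.125]),("top",t(756,193),[-.05,-.11,.125]),("top",t(450,238),[-.05,.11,.125]),
("side",s(462,258),[.05,.11,.125]),("side",s(747,357),[.05,-.11,.125]),("side",s(697,467),[-.05,-.11,.125]),("side",s(408,360),[-.05,.11,.125])]
g=lambda p:np.ravel([proj(n,W(*p,[P]))[0]-uv for n,uv,P in b])
k=L(g,[.57,-.1,0],loss="soft_l1");print("box",k.x,np.degrees(k.x[2]));print(g(k.x).reshape(-1,2))
c,sn=np.cos(q.x[2]),np.sin(q.x[2]);d=k.x[:2]-q.x[:2];print("box in stand",[c*d[0]+sn*d[1],-sn*d[0]+c*d[1]],np.degrees(k.x[2]-q.x[2]))
print("jar",ray("top",365,160,.085),"roll",ray("top",254,181,.04))
st()
E
python3 fit.py
```

```text
stand [0.5241 0.2224 0.1319 0.1222] 7.556275229197436
[[-0.4407 -0.6847]
 [ 0.3841 -0.0749]
 [ 0.9002  0.6428]
 [-0.8926  0.6021]
 [ 0.6193  0.1289]
 [ 0.3133 -0.1868]
 [-1.0302  0.5344]
 [-0.7464 -1.3403]
 [-0.4171 -2.5461]
 [-0.4238 -0.9891]
 [ 0.805   0.38  ]
 [-0.3352  0.3907]
 [ 0.895  -2.6617]
 [ 1.5096  0.4731]
 [-1.3769  1.713 ]
 [ 0.0308  0.1203]]
box [ 0.5652 -0.0951  0.1123] 6.433363818978456
[[-0.1522 -0.0957]
 [-0.8313 -0.2723]
 [-0.2227  0.7552]
 [ 0.1782 -0.4002]
 [-0.0122 -0.1699]
 [ 0.2187  0.0023]
 [ 1.0314  0.5045]
 [-0.3003  0.2609]]
box in stand [np.float64(-0.0010491942875090199), np.float64(-0.3201908164790963)] -1.1229114102189808
jar [ 0.754  -0.1025  0.085 ] roll [0.695  0.2976 0.04  ]
t 0.1 p [0.1928 0.5939 0.2003] F [ 0.3057 -0.3709  0.0638] w 0.0854 jawyaw 72.0 z [-0.0004 -0.0015 -1.    ] q [-1.2232  0.6899 -0.1945  1.5662  0.1573  0.9025 -0.2151]
```

```bash
python3 -m handwheel '[[0,0,0,-0.5,-0.3,-1,-1],[0,0,0,-0.5,-0.3,-1,-1],[0,0,0,-0.9,-0.5,-1,-1],[0,0,0,-0.9,-0.5,-1,-1],[0,0,0,-0.9,-0.5,-1,-1]]' 40
python3 -m handwheel '[[0,0,0,-0.95,-0.56,0,-1],[0,0,0,-0.95,-0.56,0,-1],[0,0,0,-0.95,-0.56,0,-1],[0,0,0,-0.95,-0.56,0,-1],[0,0,0,-0.95,-0.56,0,-1]]'
python3 -m handwheel '[[0,0,0.56,0,0,0,-1],[0,0,0.56,0,0,0,-1],[0,0,0.56,0,0,0,-1],[0,0,0.56,0,0,0,-1],[0,0,0.56,0,0,0,-1]]'
python3 -m handwheel '[[0,0,0.25,0,0,0,-1],[0,0,0.25,0,0,0,-1],[0,0,0.25,0,0,0,-1],[0,0,0.25,0,0,0,-1],[0,0,0.25,0,0,0,-1]]'
python3 -c "
from h import *
st();p=ctrl.get_state()['eef_pos'];print(tool(np.array([.5241,.2224,.36])-p))"
```

```text
t: 0.52
eef_pos: [0.292, 0.4871, 0.3451]
tcp_rot: [-0.0, 0.156, 0.988, -0.0]
contact_force: [0.1, 0.7, -0.4]
grip_width: 0.0853
t: 0.93
eef_pos: [0.4086, 0.3551, 0.3438]
tcp_rot: [0.003, 0.164, 0.986, -0.003]
contact_force: [0.9, -1.8, -0.4]
grip_width: 0.0854
t: 1.35
eef_pos: [0.4006, 0.3646, 0.3438]
tcp_rot: [-0.0, 0.455, 0.89, -0.0]
contact_force: [-0.4, -0.1, 0.7]
grip_width: 0.0855
t: 1.77
eef_pos: [0.4005, 0.3647, 0.3438]
tcp_rot: [0.0, 0.66, 0.751, -0.001]
contact_force: [0.2, -0.6, 0.1]
grip_width: 0.085
t 1.77 p [0.4005 0.3647 0.3438] F [ 0.1581 -0.5746  0.0547] w 0.085 jawyaw 7.4 z [-0.0006 -0.0009 -1.    ] q [-0.8811  0.424   0.0898  1.6111 -0.041   1.1095 -0.6517]
[-1.047   0.6948 -0.1075]
```

```bash
python3 -m handwheel '[[0,0,0,-0.25,0.17,-0.2,-1],[0,0,0,-0.52,0.35,-0.2,-1],[0,0,0,-0.75,0.5,-0.2,-1],[0,0,0,-0.95,0.65,-0.2,-1],[0,0,0,-1,0.69,-0.2,-1]]'
python3 -m handwheel '[[0,0,0,-0.05,0,0,-1],[0,0,0,-0.05,0,0,-1],[0,0,0,-0.05,0,0,-1],[0,0,0,-0.05,0,0,-1]]'
python3 - <<'E'
from h import *
import cv2
st();p=ctrl.get_state()['eef_pos'];print(tool(np.array([.5241,.2224,.273])-p))
a=ctrl.snapshot("side");b=ctrl.snapshot("top")
a=a[110:230,220:320];b=b[170:250,225:325]
a=cv2.resize(a,None,fx=4,fy=4,interpolation=2);b=cv2.resize(b,None,fx=4,fy=4,interpolation=2)
o=np.zeros((480,800,3),np.uint8);o[:480,:400]=a;o[:320,400:]=b;cv2.imwrite("pics/al.png",o)
for n in("side","top"):print(n,proj(n,[p,[.5241,.2224,.313]]))
E
```

```text
t: 2.18
eef_pos: [0.5265, 0.2241, 0.3744]
tcp_rot: [0.002, 0.66, 0.751, -0.0]
contact_force: [0.6, 0.6, 0.1]
grip_width: 0.085
t: 2.52
eef_pos: [0.523, 0.2243, 0.374]
tcp_rot: [-0.001, 0.657, 0.754, 0.0]
contact_force: [0.4, -0.3, 0.0]
grip_width: 0.0857
t 2.52 p [0.523  0.2243 0.374 ] F [ 0.3903 -0.2992  0.0112] w 0.0857 jawyaw 7.8 z [-0.0012  0.0013 -1.    ] q [-0.5585  0.4485  0.1218  1.4755 -0.058   1.2215 -0.2923]
[-0.0145  0.0061  0.6736]
side [[265.8277 157.0331]
 [268.637  169.7634]]
top [[261.2639 214.7679]
 [264.7426 217.2793]]
```

View pics/al.png

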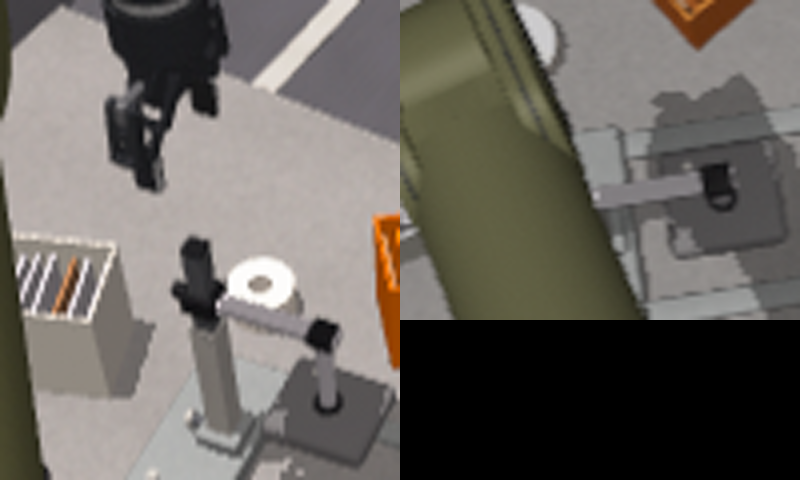

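The fingers hang above the tube, as predicted: the tips are near crop (150,185) and (205,110), and the tube top is at (197,240), matching the fit. I'll go down and grip.

```bash
python3 -m handwheel '[[0,0,0,-0.015,0.006,0.15,-1],[0,0,0,-0.015,0.006,0.3,-1],[0,0,0,-0.015,0.006,0.45,-1],[0,0,0,-0.015,0.006,0.6,-1],[0,0,0,-0.015,0.006,0.67,-1]]' 30
python3 -m handwheel '[[0,0,0,0,0,0,0.2],[0,0,0,0,0,0,0.2],[0,0,0,0,0,0,0.4],[0,0,0,0,0,0,0.4],[0,0,0,0,0,0,0.4]]' 30
python3 -m handwheel '[[0,0,0,0,0,0,1],[0,0,0,0,0,0,1],[0,0,0,0,0,0,1],[0,0,0,0,0,0,1],[0,0,0,0,0,0,1]]' 30
python3 -c "
from h import *
st()"
```

```text
t: 3.03
eef_pos: [0.5232, 0.2209, 0.2711]
tcp_rot: [-0.001, 0.658, 0.753, -0.002]
contact_force: [-0.3, -0.2, 0.5]
grip_width: 0.0854
t: 3.45
eef_pos: [0.5261, 0.2205, 0.2748]
tcp_rot: [0.0, 0.659, 0.752, 0.001]
contact_force: [-0.5, -0.3, -0.0]
grip_width: 0.0264
t: 3.87
eef_pos: [0.5259, 0.2202, 0.2742]
tcp_rot: [0.0, 0.659, 0.752, 0.001]
contact_force: [-0.9, -1.2, 4.8]
grip_width: -0.0002
t 3.87 p [0.5259 0.2202 0.2742] F [-0.9481 -1.2287  4.7584] w -0.0002 jawyaw 7.6 z [ 0.0009  0.0006 -1.    ] q [-0.5434  0.5308  0.1094  1.6493 -0.0675  0.964  -0.2785]
```

The fingers shut on nothing (width 0) with 4.8 N upward, so the tube is not where I thought. I'll look.

```bash
python3 - <<'E'
from h import *
import cv2
a=ctrl.snapshot("side");cv2.imwrite("pics/s_miss.png",a)
a=a[130:250,230:350];cv2.imwrite("pics/miss.png",cv2.resize(a,None,fx=5,fy=5,interpolation=2))
p=ctrl.get_state()["eef_pos"];print(proj("side",[p]))
E
```

```text
[[270.7267 177.3083]]
```

View pics/miss.png

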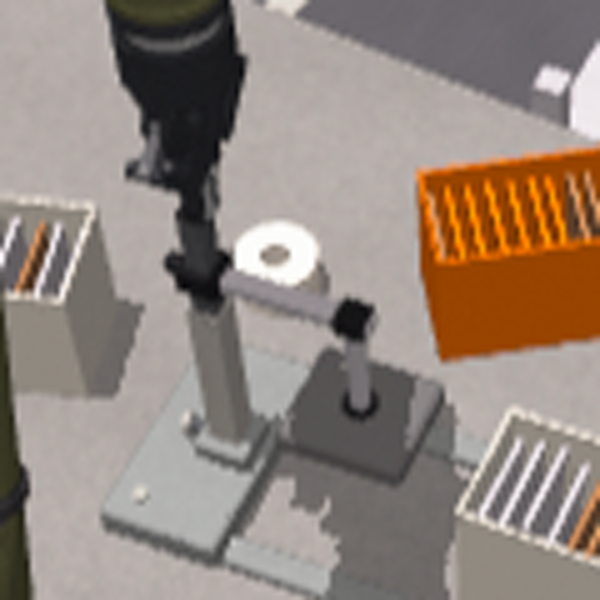

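The closed fingertips show near crop (205,210), right at the tube's top, and the arm's end block is unmoved at (353,320). I'll triangulate the height from points seen in both earlier views.

```bash
python3 - <<'E'
from h import *
from scipy.optimize import least_squares as L
t=lambda u,v:np.array(((u+.5)/4.7+239.5,(v+.5)/4.7+179.5))
s=lambda u,v:np.array(((u+.5)/5+239.5,(v+.5)/5+159.5))
def tri(a,b):
    k=L(lambda P:np.r_[proj("side",P)[0]-a,proj("top",P)[0]-b],[.52,.2,.25]);return k.x,k.fun
print("endblock top",*tri(s(308,155),t(302,150+8)))
print("collar",*tri(s(148,115),t(130,188)))
print("tubetop",*tri(s(145,52),t(122,170)))
print("stemfoot",*tri(s(310,255),t(308,185)))
print("base",ray("side",*s(180,288),.05))
for z in(.083,.1,.122):
  print(z,[ (proj("side",W(.5241,.2224,.1319,[P])),proj("top",W(.5241,.2224,.1319,[P]))) for P in([0,0,z+.191],[0,0,z+.135],[0,-.115,z+.024])])
E
python3 -m handwheel '[[0,0,0,0,0,-0.2,1],[0,0,0,0,0,-0.4,1],[0,0,0,0,0,-0.6,1],[0,0,0,0,0,-0.6,1],[0,0,0,0,0,-0.6,-1]]' 30
```

```text
endblock top [0.5433 0.109  0.2513] [-0.067   0.0118  0.0466 -0.0405]
collar [0.5242 0.2253 0.2458] [ 0.9552 -0.1516 -0.6367  0.5779]
tubetop [0.5276 0.2221 0.3093] [ 0.8334 -0.1329 -0.5506  0.4988]
stemfoot [0.5394 0.1102 0.1407] [ 0.1953 -0.034  -0.1376  0.1199]
base [0.5166 0.2207 0.05  ]
0.083 [(array([[269.9241, 177.4336]]), array([[266.405 , 219.0002]])), (array([[271.6758, 187.8713]]), array([[268.6351, 221.3087]])), (array([[302.6327, 216.2256]]), array([[305.9402, 220.4067]]))]
0.1 [(array([[269.3701, 174.1324]]), array([[265.692 , 218.2621]])), (array([[271.1555, 184.7713]]), array([[267.9766, 220.627 ]])), (array([[302.4141, 213.5075]]), array([[305.7416, 219.7652]]))]
0.122 [(array([[268.637 , 169.7634]]), array([[264.7426, 217.2793]])), (array([[270.4675, 180.6717]]), array([[267.1008, 219.7204]])), (array([[302.1251, 209.916 ]]), array([[305.478 , 218.9137]]))]
t: 4.33
eef_pos: [0.5266, 0.2203, 0.365]
tcp_rot: [0.001, 0.659, 0.752, 0.002]
contact_force: [-0.1, -0.1, -1.0]
grip_width: 0.0108
```

```bash
python3 - <<'E'
import cv2,numpy as np
a=cv2.imread("pics/top0.png")[200:245,250:310];b=cv2.imread("pics/side0.png")[160:225,250:315]
a=cv2.resize(a,None,fx=7,fy=7,interpolation=2);b=cv2.resize(b,None,fx=6,fy=6,interpolation=2)
a=cv2.convertScaleAbs(a,alpha=1.6);b=cv2.convertScaleAbs(b,alpha=1.6)
o=np.zeros((390,810,3),np.uint8);o[:315,:420]=a;o[:390,420:]=b;cv2.imwrite("pics/cmp.png",o[:,:800])
E
```

```text
(no output)
```

View pics/cmp.png

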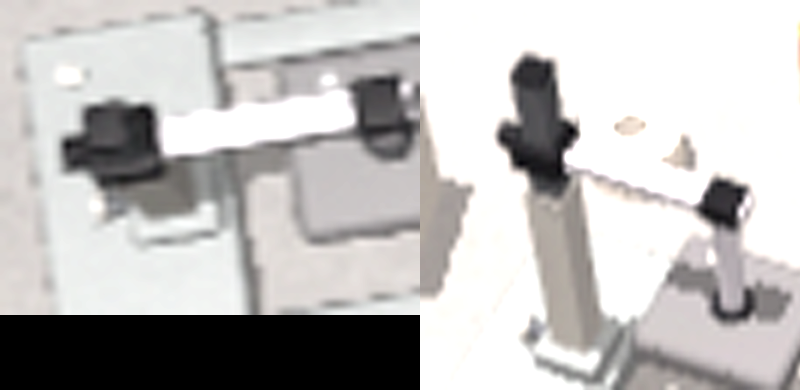

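The triangulation still puts the tube top near z = 0.31, but the contact says the tip is there at a TCP reading of 0.274. To check, I'll shut the fingers in free air and compare the seen tip with the projected TCP.

```bash
python3 -m handwheel '[[0,0,0,0,0,0,1],[0,0,0,0,0,0,1],[0,0,0,0,0,0,1],[0,0,0,0,0,0,1],[0,0,0,0,0,0,1]]' 30
python3 - <<'E'
from h import *
import cv2
st()
a=ctrl.snapshot("side");cv2.imwrite("pics/s_shut.png",a)
a=a[120:220,235:335];a=cv2.resize(a,None,fx=6,fy=6,interpolation=2);a=cv2.convertScaleAbs(a,alpha=1.6)
p=ctrl.get_state()["eef_pos"]
for P,c in((p,(0,0,255)),(p+[0,0,.035],(0,255,255)),([.5241,.2224,.313],(0,255,0)),([.5241,.2224,.257],(255,0,0))):
    q=(proj("side",P)[0]-[235,120]+.5)*6;print(q);cv2.circle(a,tuple(int(i) for i in q),4,c,1)
cv2.imwrite("pics/shut.png",a)
E
```

```text
t: 4.75
eef_pos: [0.5253, 0.2199, 0.363]
tcp_rot: [-0.0, 0.659, 0.752, -0.001]
contact_force: [0.2, 1.2, 0.2]
grip_width: 0.0001
t 4.75 p [0.5253 0.2199 0.363 ] F [0.2429 1.1544 0.232 ] w 0.0001 jawyaw 7.6 z [-0.0013 -0.0006 -1.    ] q [-0.5521  0.4567  0.1238  1.4957 -0.0586  1.1942 -0.2872]
[199.3736 239.2786]
[191.7996 193.5075]
[204.8217 301.5806]
[215.8053 367.03  ]
```

View pics/shut.png

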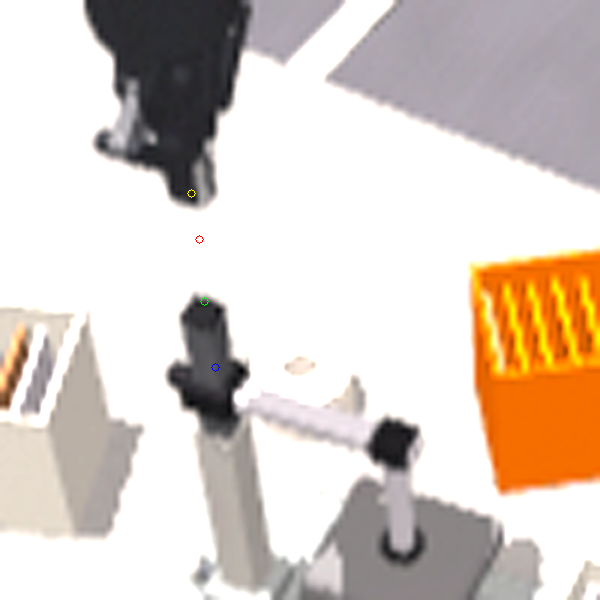

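The shut tip shows at crop (190,203) and the reported TCP projects to (199,239), so the real tip is about 28–35 mm above its reading. That explains why the fingers closed on top of the tube. I'll grip at a reading of about 0.24, watching the force on the way down.

```bash
python3 -m handwheel '[[0,0,0,0,0,0,-1],[0,0,0,0,0,0,-1],[0,0,0,0,0,0,-1],[0,0,0,0,0,0,-1],[0,0,0,0,0,0,-1]]' 30
python3 -m handwheel '[[0,0,0,0,0,0.15,-1],[0,0,0,0,0,0.3,-1],[0,0,0,0,0,0.45,-1],[0,0,0,0,0,0.55,-1],[0,0,0,0,0,0.6,-1]]'
python3 -m handwheel '[[0,0,0,0,0,0.05,-1],[0,0,0,0,0,0.1,-1],[0,0,0,0,0,0.15,-1],[0,0,0,0,0,0.22,-1],[0,0,0,0,0,0.22,-1]]'
python3 -m handwheel '[[0,0,0,0,0,0,0.2],[0,0,0,0,0,0,0.2],[0,0,0,0,0,0,0.4],[0,0,0,0,0,0,0.4],[0,0,0,0,0,0,0.4]]' 30
python3 -m handwheel '[[0,0,0,0,0,0,1],[0,0,0,0,0,0,1],[0,0,0,0,0,0,1],[0,0,0,0,0,0,1],[0,0,0,0,0,0,1]]' 30
```

```text
t: 5.22
eef_pos: [0.5255, 0.2201, 0.3637]
tcp_rot: [-0.0, 0.659, 0.752, 0.0]
contact_force: [-0.5, -0.5, 0.3]
grip_width: 0.0604
t: 5.63
eef_pos: [0.5243, 0.2196, 0.2716]
tcp_rot: [-0.001, 0.659, 0.752, -0.002]
contact_force: [0.3, -0.0, -0.2]
grip_width: 0.0856
t: 6.05
eef_pos: [0.5247, 0.2198, 0.2393]
tcp_rot: [-0.001, 0.659, 0.752, -0.001]
contact_force: [-0.9, 0.5, 0.7]
grip_width: 0.0854
t: 6.47
eef_pos: [0.5258, 0.2202, 0.2412]
tcp_rot: [0.0, 0.659, 0.752, 0.0]
contact_force: [-0.3, 0.6, 0.6]
grip_width: 0.0265
t: 6.88
eef_pos: [0.5235, 0.2199, 0.2407]
tcp_rot: [-0.001, 0.659, 0.752, -0.001]
contact_force: [-6.3, -0.6, 2.7]
grip_width: 0.0187
```

Gripped: width 18.7 mm, side load −6 N in x. I'll nudge −1.5 mm to relax that and start drawing up in small steps.

```bash
python3 -m handwheel '[[0,0,0,0,-0.01,0,1],[0,0,0,0,-0.01,-0.01,1],[0,0,0,0,-0.01,-0.02,1],[0,0,0,0,-0.01,-0.03,1],[0,0,0,0,-0.01,-0.04,1]]'
python3 -m handwheel '[[0,0,0,0,0,-0.005,1],[0,0,0,0,0,-0.01,1],[0,0,0,0,0,-0.015,1],[0,0,0,0,0,-0.02,1],[0,0,0,0,0,-0.02,1]]'
```

```text
t: 7.3
eef_pos: [0.5235, 0.2198, 0.2458]
tcp_rot: [-0.0, 0.659, 0.752, -0.001]
contact_force: [1.8, 0.7, -11.1]
grip_width: 0.0185
t: 7.72
eef_pos: [0.5236, 0.2199, 0.2499]
tcp_rot: [-0.0, 0.659, 0.752, -0.0]
contact_force: [-1.7, 0.5, -7.1]
grip_width: 0.0186
```

```bash
cat > chk.py <<'E'
from h import *
import sys
s=ctrl.get_state();sys.exit(1 if s["contact_force"][2]<-14 or s["grip_width"]<.015 else 0)
E
python3 -m handwheel '[[0,0,0,0,0,-0.005,1],[0,0,0,0,0,-0.01,1],[0,0,0,0,0,-0.013,1],[0,0,0,0,0,-0.013,1],[0,0,0,0,0,-0.013,1]]' && python3 chk.py && python3 -m handwheel '[[0,0,0,0,0,-0.005,1],[0,0,0,0,0,-0.01,1],[0,0,0,0,0,-0.013,1],[0,0,0,0,0,-0.013,1],[0,0,0,0,0,-0.013,1]]' && python3 chk.py && python3 -m handwheel '[[0,0,0,0,0,-0.005,1],[0,0,0,0,0,-0.01,1],[0,0,0,0,0,-0.013,1],[0,0,0,0,0,-0.013,1],[0,0,0,0,0,-0.013,1]]' && python3 chk.py && python3 -m handwheel '[[0,0,0,0,0,-0.005,1],[0,0,0,0,0,-0.01,1],[0,0,0,0,0,-0.013,1],[0,0,0,0,0,-0.013,1],[0,0,0,0,0,-0.013,1]]' && python3 chk.py
```

```text
t: 8.13
eef_pos: [0.5236, 0.2199, 0.2517]
tcp_rot: [-0.0, 0.659, 0.752, -0.0]
contact_force: [-1.8, 1.2, -8.7]
grip_width: 0.0182
t: 8.55
eef_pos: [0.5236, 0.2199, 0.2536]
tcp_rot: [-0.0, 0.659, 0.752, -0.0]
contact_force: [-2.4, 1.6, -8.9]
grip_width: 0.019
t: 8.97
eef_pos: [0.5237, 0.2199, 0.2556]
tcp_rot: [-0.0, 0.659, 0.752, -0.0]
contact_force: [-4.1, 0.6, -9.7]
grip_width: 0.0187
t: 9.38
eef_pos: [0.5237, 0.2198, 0.2578]
tcp_rot: [-0.0, 0.659, 0.752, -0.0]
contact_force: [-5.1, 0.2, -7.8]
grip_width: 0.0183
```

```bash
python3 -m handwheel '[[0,0,0,0,-0.005,-0.005,1],[0,0,0,0,-0.005,-0.01,1],[0,0,0,0,-0.005,-0.013,1],[0,0,0,0,-0.005,-0.013,1],[0,0,0,0,-0.005,-0.013,1]]' && python3 chk.py && python3 -m handwheel '[[0,0,0,0,0,-0.005,1],[0,0,0,0,0,-0.01,1],[0,0,0,0,0,-0.013,1],[0,0,0,0,0,-0.013,1],[0,0,0,0,0,-0.013,1]]' && python3 chk.py && python3 -m handwheel '[[0,0,0,0,0,-0.005,1],[0,0,0,0,0,-0.01,1],[0,0,0,0,0,-0.013,1],[0,0,0,0,0,-0.013,1],[0,0,0,0,0,-0.013,1]]' && python3 chk.py && python3 -m handwheel '[[0,0,0,0,0,-0.005,1],[0,0,0,0,0,-0.01,1],[0,0,0,0,0,-0.013,1],[0,0,0,0,0,-0.013,1],[0,0,0,0,0,-0.013,1]]' && python3 chk.py
```

```text
t: 9.8
eef_pos: [0.5237, 0.2199, 0.2603]
tcp_rot: [0.0, 0.659, 0.752, 0.001]
contact_force: [-4.6, 0.5, -0.7]
grip_width: 0.0184
t: 10.22
eef_pos: [0.5237, 0.2199, 0.2612]
tcp_rot: [0.0, 0.659, 0.752, 0.0]
contact_force: [-1.4, 1.7, -9.3]
grip_width: 0.0186
t: 10.63
eef_pos: [0.5237, 0.2199, 0.2633]
tcp_rot: [0.0, 0.659, 0.752, 0.0]
contact_force: [-1.5, 1.6, -11.0]
grip_width: 0.0185
t: 11.05
eef_pos: [0.5236, 0.2198, 0.2638]
tcp_rot: [0.0, 0.659, 0.752, -0.0]
contact_force: [4.8, 3.8, -22.5]
grip_width: 0.0184
```

The force jumped to −22 N and the rise stopped, which looks like the click at 23 mm of travel. I'll ease off at once, then check gently downward that it is locked.

```bash
python3 -m handwheel '[[0,0,0,0,0.004,0.01,1],[0,0,0,0,0.004,0.013,1],[0,0,0,0,0.004,0.013,1]]'
python3 -m handwheel '[[0,0,0,0,0,0.005,1],[0,0,0,0,0,0.01,1],[0,0,0,0,0,0.01,1]]'
python3 -m handwheel '[[0,0,0,0,0,0.005,1],[0,0,0,0,0,0.007,1],[0,0,0,0,0,0.007,1]]'
```

```text
t: 11.3
eef_pos: [0.5237, 0.2199, 0.2636]
tcp_rot: [-0.0, 0.659, 0.752, -0.0]
contact_force: [-1.0, 1.8, -11.6]
grip_width: 0.0186
t: 11.55
eef_pos: [0.5237, 0.2199, 0.2631]
tcp_rot: [-0.0, 0.659, 0.752, 0.0]
contact_force: [-4.8, 0.6, 1.7]
grip_width: 0.0184
t: 11.8
eef_pos: [0.5237, 0.2199, 0.2621]
tcp_rot: [-0.0, 0.659, 0.752, 0.0]
contact_force: [-5.2, 0.4, 1.7]
grip_width: 0.0183
```

```bash
python3 -m handwheel '[[0,0,0,0,0,0.005,1],[0,0,0,0,0,0.007,1],[0,0,0,0,0,0.007,1]]'
python3 -m handwheel '[[0,0,0,0,0,0.005,1],[0,0,0,0,0,0.007,1],[0,0,0,0,0,0.007,1]]'
```

```text
t: 12.05
eef_pos: [0.5237, 0.2199, 0.261]
tcp_rot: [-0.0, 0.659, 0.752, 0.0]
contact_force: [-5.6, -0.1, 1.8]
grip_width: 0.0183
t: 12.3
eef_pos: [0.5237, 0.2199, 0.2604]
tcp_rot: [-0.0, 0.659, 0.752, 0.001]
contact_force: [-5.9, 0.2, 5.1]
grip_width: 0.0185
```

```bash
python3 -m handwheel '[[0,0,0,0,0,0.004,1],[0,0,0,0,0,0.007,1],[0,0,0,0,0,0.007,1]]'
python3 - <<'E'
from h import *
import cv2
a=ctrl.snapshot("side")
a=a[130:250,235:335];cv2.imwrite("pics/lift.png",cv2.resize(a,None,fx=5,fy=5,interpolation=2))
E
```

```text
t: 12.55
eef_pos: [0.5238, 0.2199, 0.2602]
tcp_rot: [0.0, 0.659, 0.752, 0.001]
contact_force: [-7.5, -0.2, 11.2]
grip_width: 0.0183
```

View pics/lift.png

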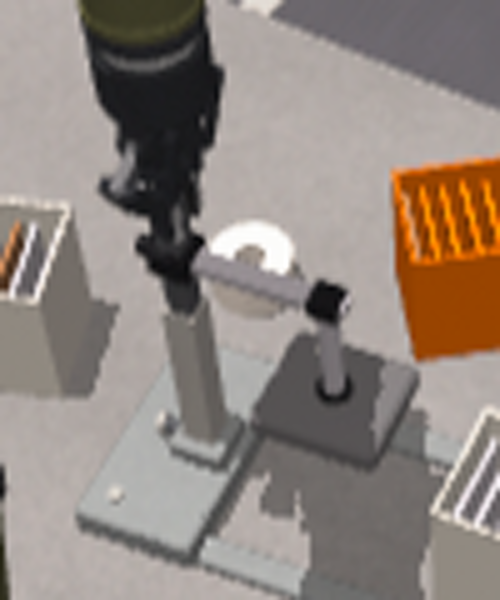

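The picture shows bare inner tube between collar and outer tube at (183,295), so the reader is up. Pressing down 1 mm gave 11 N and 0.2 mm of movement, so it is locked with some play. Now I'll relax, let go, rise and travel behind the box.

```bash
python3 -m handwheel '[[0,0,0,0,-0.008,-0.009,1],[0,0,0,0,-0.008,-0.009,1],[0,0,0,0,-0.008,-0.009,1]]'
python3 -m handwheel '[[0,0,0,0,0,0,-1],[0,0,0,0,0,0,-1],[0,0,0,0,0,0,-1],[0,0,0,0,0,0,-1],[0,0,0,0,0,0,-1]]'
python3 -m handwheel '[[0,0,0,0,0,-0.1,-1],[0,0,0,0,0,-0.3,-1],[0,0,0,0,0,-0.5,-1],[0,0,0,0,0,-0.75,-1],[0,0,0,0,0,-0.8,-1]]'
python3 -m handwheel '[[0,0,0,-0.25,0,0,-0.1],[0,0,0,-0.5,0,0,-0.1],[0,0,0,-0.75,0,0,-0.1],[0,0,0,-1,0,0,-0.1],[0,0,0,-1,0,0,-0.1]]'
python3 -m handwheel '[[0,0,0,-0.25,0,0,-0.1],[0,0,0,-0.5,0,0,-0.1],[0,0,0,-0.75,0,0,-0.1],[0,0,0,-1,0,0,-0.1],[0,0,0,-1,0,0,-0.1]]'
python3 -m handwheel '[[0,0,0,-0.25,0,0,-0.1],[0,0,0,-0.5,0,0,-0.1],[0,0,0,-0.75,0,0,-0.1],[0,0,0,-1,0,0,-0.1],[0,0,0,-1,0,0,-0.1]]'
python3 -c "
from h import *
st();p=ctrl.get_state()['eef_pos'];c,s=np.cos(.1319),np.sin(.1319);d=p-[.5241,.2224,0];print(c*d[0]+s*d[1],-s*d[0]+c*d[1])
print(tool(W(.5241,.2224,.1319,[[-.001,-.475,.04]])[0]-p))"
```

```text
t: 12.85
eef_pos: [0.5238, 0.2199, 0.2605]
tcp_rot: [0.001, 0.659, 0.752, 0.001]
contact_force: [-3.3, 0.9, 6.8]
grip_width: 0.0184
t: 13.27
eef_pos: [0.5232, 0.2195, 0.259]
tcp_rot: [0.0, 0.659, 0.752, 0.0]
contact_force: [0.4, 0.0, -0.6]
grip_width: 0.0778
t: 13.68
eef_pos: [0.5258, 0.2206, 0.3851]
tcp_rot: [0.002, 0.659, 0.752, 0.005]
contact_force: [0.9, -0.7, -0.1]
grip_width: 0.0855
t: 14.1
eef_pos: [0.5435, 0.06, 0.3794]
tcp_rot: [0.003, 0.664, 0.747, -0.002]
contact_force: [0.1, -1.3, -0.4]
grip_width: 0.0468
t: 14.52
eef_pos: [0.5619, -0.0886, 0.3791]
tcp_rot: [0.003, 0.664, 0.748, -0.003]
contact_force: [-0.4, -1.8, 0.1]
grip_width: 0.0472
t: 14.93
eef_pos: [0.5802, -0.2368, 0.3783]
tcp_rot: [0.002, 0.664, 0.748, -0.003]
contact_force: [-0.8, -1.6, 0.5]
grip_width: 0.0472
t 14.93 p [ 0.5802 -0.2368  0.3783] F [-0.7787 -1.6287  0.4948] w 0.0472 jawyaw 6.9 z [-0.0015 -0.0079 -1.    ] q [ 0.2046  0.5489  0.1989  1.291  -0.0987  1.3103  0.5198]
-0.004751018388823802 -0.4625468692370575
[-0.0654  0.0315  2.2558]
```

```bash
python3 -m handwheel '[[0,0,0,-0.08,0.03,0.25,-0.1],[0,0,0,-0.08,0.03,0.5,-0.1],[0,0,0,-0.08,0.03,0.75,-0.1],[0,0,0,-0.08,0.03,1,-0.1],[0,0,0,-0.08,0.03,1,-0.1]]'
python3 -m handwheel '[[0,0,0,0,0,0.25,-0.1],[0,0,0,0,0,0.5,-0.1],[0,0,0,0,0,0.75,-0.1],[0,0,0,0,0,0.75,-0.1],[0,0,0,0,0,0.75,-0.1]]'
python3 -m handwheel '[[0,0,0,0,0,0.25,-0.1],[0,0,0,0,0,0.4,-0.1],[0,0,0,0,0,0.5,-0.1],[0,0,0,0,0,0.5,-0.1],[0,0,0,0,0,0.5,-0.1]]'
python3 - <<'E'
from h import *
import cv2
st();p=ctrl.get_state()['eef_pos'];print(tool(W(.5241,.2224,.1319,[[-.001,-.475,.04]])[0]-p), tool(W(0,0,.1319,[[0,.1,0]])[0]))
a=ctrl.snapshot("side");b=ctrl.snapshot("top")
a=a[150:290,250:450];b=b[150:270,240:440]
o=np.vstack([cv2.resize(a,None,fx=2.3,fy=2.3,interpolation=2),cv2.resize(b,None,fx=2.3,fy=2.3,interpolation=2)])
cv2.imwrite("pics/push0.png",o)
E
```

```text
t: 15.35
eef_pos: [0.583, -0.2347, 0.2213]
tcp_rot: [-0.007, 0.659, 0.752, -0.003]
contact_force: [-1.5, 1.0, 0.0]
grip_width: 0.047
t: 15.77
eef_pos: [0.588, -0.2373, 0.1168]
tcp_rot: [-0.001, 0.659, 0.752, -0.0]
contact_force: [1.2, 0.3, 1.1]
grip_width: 0.0473
t: 16.18
eef_pos: [0.5903, -0.2386, 0.0443]
tcp_rot: [0.002, 0.659, 0.752, 0.001]
contact_force: [0.3, -0.3, 0.3]
grip_width: 0.0468
t 16.18 p [ 0.5903 -0.2386  0.0443] F [ 0.3499 -0.3438  0.2833] w 0.0468 jawyaw 7.6 z [ 0.0041 -0.0016 -1.    ] q [ 0.2519  0.9092  0.1103  1.6551 -0.1584  0.5817  0.5841]
[-0.0621 -0.0399  0.0288] [ 0.6667  0.0001 -0.0014]
```

View pics/push0.png

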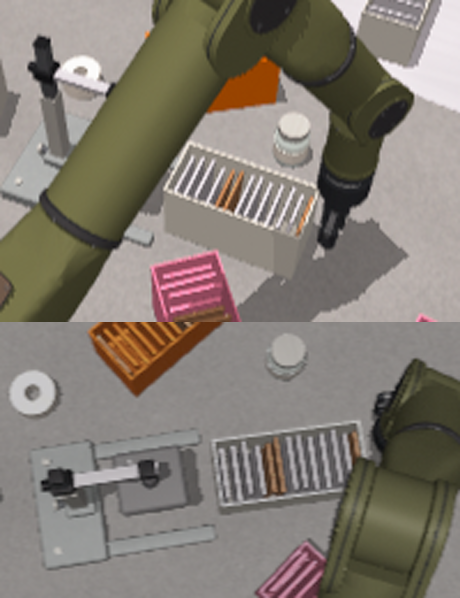

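The fingers stand behind the box's back end: (330,240) in the upper half, with the box's end at (310,235). Nothing else is near, and there is a small 6 mm sideways correction to make. I'll push along the tool's +x.

```bash
python3 -m handwheel '[[0,0,0,0,-0.04,0.01,-0.1],[0,0,0,0.03,-0.04,0.01,-0.1],[0,0,0,0.06,-0.04,0.01,-0.1],[0,0,0,0.08,-0.04,0.01,-0.1],[0,0,0,0.1,-0.04,0.01,-0.1]]'
python3 -m handwheel '[[0,0,0,0.02,0,0,-0.1],[0,0,0,0.04,0,0,-0.1],[0,0,0,0.06,0,0,-0.1],[0,0,0,0.08,0,0,-0.1],[0,0,0,0.1,0,0,-0.1]]'
python3 -m handwheel '[[0,0,0,0.02,0,0,-0.1],[0,0,0,0.04,0,0,-0.1],[0,0,0,0.06,0,0,-0.1],[0,0,0,0.08,0,0,-0.1],[0,0,0,0.1,0,0,-0.1]]'
cat > ys.py <<'E'
from h import *
s=ctrl.get_state();d=s['eef_pos']-[.5241,.2224,0];c,n=np.cos(.1319),np.sin(.1319);print("xs,ys",c*d[0]+n*d[1],-n*d[0]+c*d[1],"F",s['contact_force'],"tz",s['torque'])
E
python3 ys.py
```

```text
t: 16.7
eef_pos: [0.5803, -0.2227, 0.0402]
tcp_rot: [-0.0, 0.659, 0.752, 0.0]
contact_force: [-0.2, 0.6, 0.5]
grip_width: 0.0472
t: 17.12
eef_pos: [0.5785, -0.2098, 0.0401]
tcp_rot: [0.001, 0.659, 0.752, -0.0]
contact_force: [1.6, -4.5, -0.0]
grip_width: 0.0467
t: 17.53
eef_pos: [0.5761, -0.194, 0.0401]
tcp_rot: [0.0, 0.659, 0.752, -0.0]
contact_force: [0.4, -3.7, 1.1]
grip_width: 0.047
xs,ys -0.0032058311421414853 -0.41961435133773334 F [ 0.3623 -3.7486  1.0922] tz [-0.6961 -0.1181 -0.0058]
```

```bash
python3 -m handwheel '[[0,0,0,0.02,0,0,-0.1],[0,0,0,0.04,0,0,-0.1],[0,0,0,0.06,0,0,-0.1],[0,0,0,0.08,0,0,-0.1],[0,0,0,0.1,0,0,-0.1]]'
python3 -m handwheel '[[0,0,0,0.02,0,0,-0.1],[0,0,0,0.04,0,0,-0.1],[0,0,0,0.06,0,0,-0.1],[0,0,0,0.08,0,0,-0.1],[0,0,0,0.1,0,0,-0.1]]'
python3 -m handwheel '[[0,0,0,0.02,0,0,-0.1],[0,0,0,0.04,0,0,-0.1],[0,0,0,0.06,0,0,-0.1],[0,0,0,0.08,0,0,-0.1],[0,0,0,0.1,0,0,-0.1]]'
python3 ys.py
python3 - <<'E'
from h import *
import cv2
a=ctrl.snapshot("side");b=ctrl.snapshot("top")
a=a[150:290,230:430];b=b[170:260,240:440]
o=np.vstack([cv2.resize(a,None,fx=2.5,fy=2.5,interpolation=2),cv2.resize(b,None,fx=2.5,fy=2.5,interpolation=2)])
cv2.imwrite("pics/push1.png",o)
E
```

```text
t: 17.95
eef_pos: [0.5742, -0.1789, 0.0401]
tcp_rot: [0.0, 0.659, 0.752, 0.0]
contact_force: [0.5, -4.8, 2.6]
grip_width: 0.0473
t: 18.37
eef_pos: [0.5721, -0.1639, 0.04]
tcp_rot: [0.0, 0.659, 0.752, 0.0]
contact_force: [0.9, -4.2, 1.6]
grip_width: 0.0471
t: 18.78
eef_pos: [0.5701, -0.149, 0.04]
tcp_rot: [-0.0, 0.659, 0.752, 0.0]
contact_force: [0.5, -3.9, 1.8]
grip_width: 0.0473
xs,ys -0.003217704139228346 -0.37417817659314323 F [ 0.544  -3.8694  1.7668] tz [-0.8052 -0.112   0.0141]
```

View pics/push1.png

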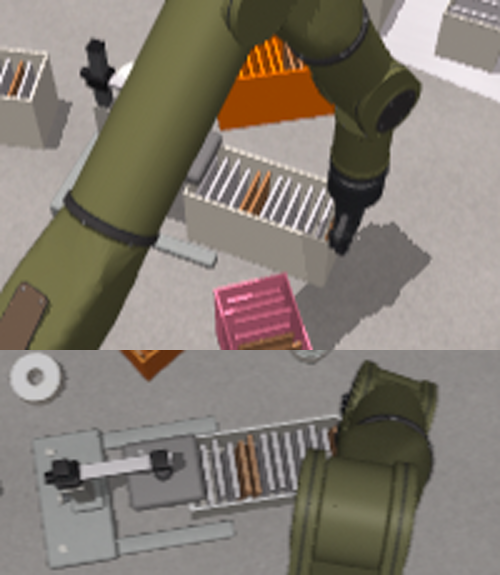

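The box front passes under the head, seen at (205,155) in the upper half, and lies between the legs. Pushing force is steady at about 4 N, so I'll continue.

```bash
python3 -m handwheel '[[0,0,0,0.02,0,0,-0.1],[0,0,0,0.04,0,0,-0.1],[0,0,0,0.06,0,0,-0.1],[0,0,0,0.08,0,0,-0.1],[0,0,0,0.1,0,0,-0.1]]'
python3 -m handwheel '[[0,0,0,0.02,0,0,-0.1],[0,0,0,0.04,0,0,-0.1],[0,0,0,0.06,0,0,-0.1],[0,0,0,0.08,0,0,-0.1],[0,0,0,0.1,0,0,-0.1]]'
python3 -m handwheel '[[0,0,0,0.02,0,0,-0.1],[0,0,0,0.04,0,0,-0.1],[0,0,0,0.06,0,0,-0.1],[0,0,0,0.08,0,0,-0.1],[0,0,0,0.1,0,0,-0.1]]'
python3 -m handwheel '[[0,0,0,0.02,0,0,-0.1],[0,0,0,0.04,0,0,-0.1],[0,0,0,0.06,0,0,-0.1],[0,0,0,0.08,0,0,-0.1],[0,0,0,0.1,0,0,-0.1]]'
python3 -m handwheel '[[0,0,0,0.02,0,0,-0.1],[0,0,0,0.04,0,0,-0.1],[0,0,0,0.06,0,0,-0.1],[0,0,0,0.08,0,0,-0.1],[0,0,0,0.1,0,0,-0.1]]'
python3 -m handwheel '[[0,0,0,0.02,0,0,-0.1],[0,0,0,0.04,0,0,-0.1],[0,0,0,0.05,0,0,-0.1],[0,0,0,0.06,0,0,-0.1],[0,0,0,0.06,0,0,-0.1]]'
python3 ys.py
```

```text
t: 19.3
eef_pos: [0.568, -0.1338, 0.0398]
tcp_rot: [-0.0, 0.659, 0.752, -0.0]
contact_force: [0.8, -3.2, 0.2]
grip_width: 0.047
t: 19.72
eef_pos: [0.566, -0.1189, 0.0398]
tcp_rot: [-0.0, 0.659, 0.752, -0.0]
contact_force: [-0.2, -3.2, -1.8]
grip_width: 0.0469
t: 20.13
eef_pos: [0.5642, -0.1043, 0.04]
tcp_rot: [-0.0, 0.659, 0.752, 0.0]
contact_force: [0.5, -3.7, -0.4]
grip_width: 0.0469
t: 20.55
eef_pos: [0.5623, -0.0895, 0.04]
tcp_rot: [-0.0, 0.659, 0.752, 0.0]
contact_force: [0.3, -2.8, -1.7]
grip_width: 0.0471
t: 20.97
eef_pos: [0.5603, -0.0746, 0.04]
tcp_rot: [-0.0, 0.659, 0.752, 0.0]
contact_force: [0.7, -2.5, -1.6]
grip_width: 0.0471
t: 21.38
eef_pos: [0.5591, -0.0654, 0.04]
tcp_rot: [-0.0, 0.659, 0.752, 0.0]
contact_force: [-0.7, -0.8, 0.1]
grip_width: 0.0468
xs,ys -0.0031885321093273675 -0.2898909173498583 F [-0.6911 -0.7588  0.0903] tz [-0.2493 -0.0654 -0.0246]
```

```bash
cat > chy.py <<'E'
from h import *
import sys
sys.exit(1 if ctrl.get_state()["contact_force"][1]<-7 else 0)
E
python3 -m handwheel '[[0,0,0,0.02,0,0,-0.1],[0,0,0,0.04,0,0,-0.1],[0,0,0,0.06,0,0,-0.1],[0,0,0,0.08,0,0,-0.1],[0,0,0,0.09,0,0,-0.1]]'; python3 chy.py && python3 -m handwheel '[[0,0,0,0.01,0,0,-0.1],[0,0,0,0.02,0,0,-0.1],[0,0,0,0.03,0,0,-0.1]]'; python3 chy.py && python3 -m handwheel '[[0,0,0,0.01,0,0,-0.1],[0,0,0,0.02,0,0,-0.1],[0,0,0,0.03,0,0,-0.1]]'; python3 chy.py && python3 -m handwheel '[[0,0,0,0.01,0,0,-0.1],[0,0,0,0.02,0,0,-0.1],[0,0,0,0.02,0,0,-0.1]]'; python3 chy.py && python3 -m handwheel '[[0,0,0,0.01,0,0,-0.1],[0,0,0,0.02,0,0,-0.1],[0,0,0,0.02,0,0,-0.1]]'
python3 ys.py
```

```text
t: 21.8
eef_pos: [0.5574, -0.0519, 0.0401]
tcp_rot: [-0.0, 0.659, 0.752, 0.0]
contact_force: [0.5, -1.9, 0.3]
grip_width: 0.0469
t: 22.05
eef_pos: [0.5568, -0.0482, 0.0401]
tcp_rot: [0.0, 0.659, 0.752, -0.0]
contact_force: [0.8, -1.7, -0.7]
grip_width: 0.0471
t: 22.3
eef_pos: [0.5562, -0.0437, 0.04]
tcp_rot: [0.0, 0.659, 0.752, 0.0]
contact_force: [0.8, -2.1, -0.1]
grip_width: 0.047
t: 22.55
eef_pos: [0.5558, -0.0402, 0.04]
tcp_rot: [-0.0, 0.659, 0.752, 0.0]
contact_force: [-0.2, -2.7, 0.7]
grip_width: 0.0467
t: 22.8
eef_pos: [0.5554, -0.0374, 0.04]
tcp_rot: [-0.0, 0.659, 0.752, 0.0]
contact_force: [0.5, -2.2, 1.2]
grip_width: 0.0469
xs,ys -0.003131564200944733 -0.26162113326088143 F [ 0.5021 -2.2003  1.2103] tz [-0.4942 -0.0404 -0.0149]
```

```bash
python3 -m handwheel '[[0,0,0,0.01,0,0,-0.1],[0,0,0,0.02,0,0,-0.1],[0,0,0,0.02,0,0,-0.1]]'; python3 chy.py && python3 -m handwheel '[[0,0,0,0.01,0,0,-0.1],[0,0,0,0.02,0,0,-0.1],[0,0,0,0.02,0,0,-0.1]]'; python3 chy.py && python3 -m handwheel '[[0,0,0,0.01,0,0,-0.1],[0,0,0,0.02,0,0,-0.1],[0,0,0,0.02,0,0,-0.1]]'; python3 chy.py && python3 -m handwheel '[[0,0,0,0.01,0,0,-0.1],[0,0,0,0.02,0,0,-0.1],[0,0,0,0.02,0,0,-0.1]]'
python3 ys.py
```

```text
t: 23.05
eef_pos: [0.5555, -0.0362, 0.0402]
tcp_rot: [0.001, 0.659, 0.752, -0.0]
contact_force: [1.1, -6.9, 0.1]
grip_width: 0.047
t: 23.3
eef_pos: [0.5557, -0.0363, 0.0406]
tcp_rot: [0.003, 0.659, 0.752, -0.001]
contact_force: [1.5, -12.2, 2.8]
grip_width: 0.0468
xs,ys -0.002708403447012217 -0.2605576527247233 F [  1.4867 -12.2166   2.8202] tz [-2.037  -0.1288  0.5039]
```

The push hit a hard stop at y_s ≈ −0.26, exactly where expected, with 12 N. I'll back off along −x, rise well clear and check.

```bash
python3 -m handwheel '[[0,0,0,-0.05,0,0,-0.1],[0,0,0,-0.15,0,0,-0.1],[0,0,0,-0.35,0,0,-0.1],[0,0,0,-0.55,0,0,-0.1],[0,0,0,-0.7,0,0,-0.1]]'
python3 -m handwheel '[[0,0,0,-0.3,0,0,-0.1],[0,0,0,-0.5,0,-0.1,-0.1],[0,0,0,-0.7,0,-0.3,-0.1],[0,0,0,-0.7,0,-0.5,-0.1],[0,0,0,-0.7,0,-0.8,-0.1]]'
python3 -m handwheel '[[0,0,0,-0.2,0.1,-0.25,-0.1],[0,0,0,-0.4,0.1,-0.5,-0.1],[0,0,0,-0.5,0.1,-0.7,-0.1],[0,0,0,-0.5,0.1,-0.7,-0.1],[0,0,0,-0.5,0.1,-0.7,-0.1]]'
python3 - <<'E'
from h import *
import cv2
a=ctrl.snapshot("side");b=ctrl.snapshot("top");cv2.imwrite("pics/fs.png",a);cv2.imwrite("pics/ft.png",b)
a=a[150:270,225:425];b=b[170:260,225:425]
o=np.vstack([cv2.resize(a,None,fx=2.8,fy=2.8,interpolation=2),cv2.resize(b,None,fx=2.8,fy=2.8,interpolation=2)])
cv2.imwrite("pics/fin.png",o)
for k in((.05,-.03),(-.05,-.03),(.05,-.25),(-.05,-.25)):
    P=W(.5241,.2224,.1319,[[*k,.125]]);print(k,(proj("top",P)-[225,170]+.5)*2.8+[0,336],(proj("side",P)-[225,150]+.5)*2.8)
E
```

```text
t: 23.72
eef_pos: [0.5684, -0.1367, 0.0399]
tcp_rot: [-0.0, 0.659, 0.752, 0.0]
contact_force: [0.5, -1.4, -0.2]
grip_width: 0.0467
t: 24.13
eef_pos: [0.58, -0.2408, 0.1555]
tcp_rot: [-0.003, 0.66, 0.751, -0.001]
contact_force: [0.7, 0.1, -0.2]
grip_width: 0.0472
t: 24.55
eef_pos: [0.6084, -0.3141, 0.2646]
tcp_rot: [0.003, 0.66, 0.752, 0.001]
contact_force: [0.1, 0.7, -0.7]
grip_width: 0.0468
(0.05, -0.03) [[152.127  446.5055]] [[176.2695 131.789 ]]
(-0.05, -0.03) [[163.1778 528.0885]] [[142.6992 187.318 ]]
(0.05, -0.25) [[331.5619 419.8009]] [[328.2649 182.0507]]
(-0.05, -0.25) [[344.58   500.8633]] [[299.5286 241.6953]]
```

View pics/fin.png

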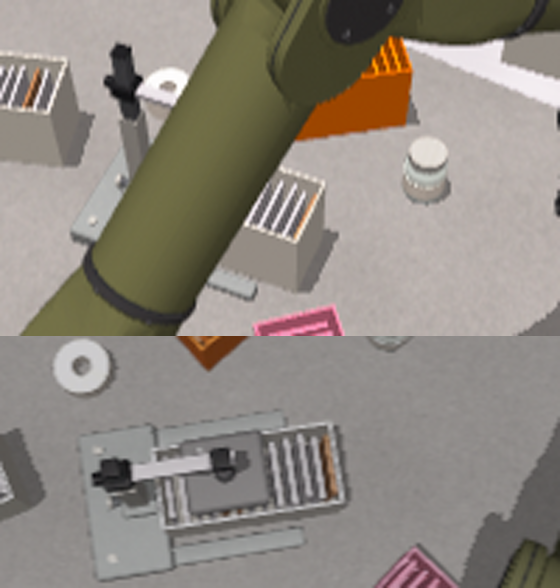

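```bash
python3 -c "
from h import *
st();print(ctrl.job_done())"
```

```text
t 24.65 p [ 0.6067 -0.3099  0.2603] F [-0.8504  0.7971 -1.2688] w 0.047 jawyaw 7.7 z [-0.0017  0.0037 -1.    ] q [ 0.3288  0.7212  0.1593  1.3048 -0.119   1.1278  0.6341]
the job is handed in; nothing more can be done
None
```

The reader is locked in the next hole, the box is home against the foot, and the job is handed in at about 24.7 s. No verdict was reported.

**What I did:**
- **Reader:** I gripped the inner tube and drew it up about 23 mm at roughly 9 N. It then stopped hard: the force peaked at 22 N in that 2 mm step, and I eased off at once.
- **Lock check:** Pressing gently down, it gave about 3.5 mm in all. It then held at 11 N with only 0.2 mm of movement, so I took it as locked and let go.
- **Box:** I pushed it between the legs with two fingers at 2–5 N. It stopped against the foot at 12 N, where the stand's fitted position said it should. Then I backed the arm off and clear.

**Last check:** The final pictures show the box between the legs under the raised head. The jar, label roll and done box look undisturbed by eye.

**What failed or disagreed:**
- **First grip missed:** The fingertips sit about 30 mm above the reported TCP. The fingers shut just above the tube and touched its top with about 5 N, and the reader did not visibly move. I corrected for this afterwards.
- **Free play:** The 3.5 mm I measured at the gripper is more than the 2.4 mm stated for the button. It may include some slip in the grip. The button itself faces away from the side camera, so I never saw it.
- **Box corners:** Two of the four read off the last picture lie about 5 mm from where I predicted. I put this down to reading error because the force stop agreed, but did not check further.

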